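# Clamp the paper press with the square key

## Robot

A 7-joint arm with a two-finger parallel gripper is mounted at the origin on the work surface. World frame = base frame: x ahead of the robot, y to its left, z up, the work surface at z = 0. Lengths are in m, angles in rad, forces in N, time in s.
With the tool pointing down it reaches from about 0.35 to 0.9 m from the base axis. Payload 8.1 kg.
Tool frame: the origin (TCP) lies on the centre line of the jaws, within the pads' length; the fingertips stand 17 mm ahead of it and the grasp point (between the pads) lies 2 mm behind it (robot.nose_length is the distance from the TCP to the fingertips, in m); z points along the fingers, y is the line along which they close (so a half turn about z gives the same grasp; the last joint's range is limited). The gripper opens to 85 mm and grips with 20 to 120 N. Pads are 22 mm wide; open, the fingers measure 114 mm over their backs; the gripper's body (76 mm by 85 mm) begins 54 mm behind the grasp point. The pads swing forward as they close: fully open they stand 13 mm farther back than shut.
Start: joints at [1.187, 0.434, 0.025, 1.573, -0.012, 1.134, -0.075], TCP at [0.173, -0.601, 0.248] pointing down, gripper open.
Joint ranges: [-2.62, 2.62], [-0.44, 2.09], [-1.27, 1.32], [0.08, 2.57], [-1.32, 4.46], [0.12, 2], [-2.74, 2.74]. Speed limits (rad/s): [2.22, 2.22, 3.01, 3.01, 3.14, 3.14, 3.14].

## Interface

Orientations are given as a unit quaternion [w, x, y, z].
In Python, from plant import robot gives the robot as it stands.
- The arm moves only by the shell command python3 -m crank 'ROWS' [FORCE]. ROWS is JSON, one flat list of numbers, 7 for each row, row after row: the closure, from 0 (fully open) to 1 (shut), then the shift along the tool's x, y, z in units of 30 mm (1.0 is 30 mm), then the turn, a rotation vector about the tool's x, y, z in rad. A call has 1 to 8 rows; each row shifts and turns the commanded pose from where the row before left it, along the tool's axes as they then stand; what a row does not reach is not made up. A row lasts 1/12 s, in which the tool goes at most 41.7 mm and 7.16 degrees, less where a joint would pass 70% of its speed; a pose out of reach is approached as far as the arm can. A call is refused whole if a number of a shift passes 1 or a number of a turn 0.125, either way. A call with a gripper value outside its range is refused whole. The fingers move at their own pace and stop on an object; FORCE is the grip in N (left out, the last holds). Time passes only in rows, so rows that do not move let the fingers close. It gives the time, the measured TCP pose, the force, the opening and the grip force at its end, in the units of the state.
- robot.sense(): the state, without advancing time (a new reading comes with each control period).
- robot.read_camera(name): name is "scene" or "top" or "wrist"; returns a dict with "image" (420x560x3 uint8, red, green, blue), "z_map" (420x560 float32, m along the optical axis (not along the pixel's ray), 0 where there is no reading), "intrinsics" (3x3 intrinsics, pixels), "view" (4x4, takes a point from world to camera coordinates). Camera axes: x right, y up, looking along -z (the intrinsics and any distortion apply to the point x, -y, -z); pixel columns grow to the right and rows downward; lengths in m; the calibration is good to about 2 mm. A picture is of the moment at which its call begins.
- robot.finish_job(): hands the job in; it is judged then, once.
Trained networks look in a picture, given as the dict that the camera call returned (one of the last four; its "shot" number tells which), for a name from the list of things; names that differ only in an ending like _2 or _b are one class to them, and where a whole thing is asked for, a point or a joint stands for the part that bears it (a point fixed in the world has none). Each returns a list of dicts, best first, with "conf" (0 to 1); they miss things now and then, are a little off and sometimes report something else, mostly with a low value. They report only what shows in the picture. A call takes as long as a camera call. They do not tell look-alikes from the thing itself.
- robot.boxes_of(picture, label): "point" ([x, y, z] in m, in the coordinates of the camera as it stood for that picture, good to about 4 mm: the middle of the surface that is visible of it).
- robot.trace(picture, label): "region" (420x560 bool, what is visible of it).
- robot.place_of(picture, label): "point" ([x, y, z] in m, in the coordinates of the camera as it stood for that picture, good to about 4 mm: a listed point, or the origin of a listed thing).
The state is a dict: "t": time; "q": joint angles; "joint_velocities": joint speeds; "tau": joint torques, N m; "ee_pos": TCP position; "tcp_rot": TCP orientation; "force": force on the tool from outside, world axes, zero at the start; "wrist_torque": the same for the moment, N m; "gripper_width": finger opening in m; "gripper_force": force on a finger pad.
Only numpy, scipy, OpenCV 4.12 (cv2) and the standard library are available. Lean on these libraries where they do the work, as an engineer would, in place of code of your own. Each camera call takes 0.05 s, during which the arm holds its last target. There are 200 camera calls.

## Task

Close the paper press: swing the steel strap about its bolt until its slot is fully home round the neck of the clamp screw, then take the T-handled square key from its stand, push it fully down into the screw's recessed square socket (feel for the angle at which it drops in) and turn the screw clockwise, seen from above, as far as it goes. Leave the key standing fully down in the socket, let go of it, and leave the awl, the brass weight and the jar where they stand.

Things in the scene. Friction and masses are not known exactly. Their poses are not given: they have to be found in the camera images.
- press: fixed paper press: two plywood boards 210 x 250 mm with sheets between, 60 mm high in all. Origin at the centre of its underside; x across the 210 mm side (away from the robot, give or take 0.4 rad), y along the 250 mm side, z up. On top: the strap's pivot bolt at press (45, 65) mm and the clamp screw at press (45, -65) mm.
- pivot (a point): centre of the strap's pivot bolt at the strap's upper face, 67 mm above the table, at (45, 65) mm in the press frame; the bolt's round head is 24 mm wide and rises to 74 mm. Axes as the press.
- strap (a joint): angle of the flat steel strap about its pivot bolt: 0 = closed, slot fully home round the screw's neck (a stop; the strap points along press -y). It grows as the free end swings to press -x, the robot's side; starts at 0.7 to 1.15, at most 1.3. It stays where it is left; pushing it takes about 2 N at the post.
- slot (a point): centre of the strap's slot, 130 mm from the pivot; closed, it lies round the screw's neck. The slot opens to the strap's own +x edge. The strap is 30 mm wide, 6 mm thick, from 61 to 67 mm above the table, and reaches 155 mm from the pivot. Axes turn with the strap: its y points from the slot to the pivot.
- strap_post (a point): upright round steel post fixed on the strap, 12 mm in diameter, from 67 to 101 mm above the table, to push the strap by; 75 mm from the pivot axis. The point is on its axis at 84 mm above the table.
- socket (a point): centre of the mouth (top face, 93 mm above the table) of the clamp screw's round steel head, 40 mm in diameter, underside at 69 mm. A round recess 20 mm wide goes 6 mm down to a square socket 13.5 mm wide, 15 mm deep, 1 mm chamfer. Axes are the press's: the square's angle varies and is NOT given; feel for it by turning the key resting lightly on the square's edge.
- screw (a joint): how far the clamp screw has been turned clockwise seen from above, rad: 0 at the start, firm stop at 1.2. Turning takes about 0.12 N m and it stays where it is left. It cannot turn anticlockwise from 0. It says nothing of the angle of the square at the start.
- key_grip (a point): centre of the handle of the loose steel T key (76 mm high, about 150 g): cross-bar 60 mm long (its x), 14 mm thick (its y), 20 mm high, over a square shank 12 mm wide, 56 mm long, sides parallel to the bar. It stands upright in one of the stand's holes, bar along the stand's length, z up; this point is then 72 mm above the table.
- key_tip (a point): centre of the foot of the key's shank, 66 mm below key_grip along the key's z; the last 4 mm of the shank taper to 9 mm wide. It stands 6 mm above the table in the stand and 21 mm below the socket's mouth when fully in. The key enters the square when within about 7 degrees of it.
- stand: fixed wooden key stand, 140 mm long (its x), 56 mm wide, 36 mm high, to the left or the right of the press; origin at the centre of its underside. Two square holes 13.8 mm wide and 30 mm deep at x = -40 and +40 mm; one holds the key, the other the awl.
- awl: short awl with a round wooden knob, 30 mm wide, standing in the stand's other hole, its top 72 mm above the table; origin at its foot. To be left alone.
- jar: closed amber jar, 84 mm in diameter, 90 mm high, on the side of the press where the stand is not; origin at the centre of its underside. To be left alone.
- weight: small brass cylinder, 34 mm in diameter, 30 mm high, standing on the press's top board near its corner at press -x, -y; origin at the centre of its underside. To be left alone.
Mind the look-alikes: they are no part of the job. What is shaped like the part that bears key_grip but blue or orange is not meant.

How it is judged:
On the way, in this order (a step that is already met when the one before it is completed fails the run):
1. the strap's slot is home round the screw's neck (value of joint strap below 0.05 rad and value of joint screw below 0.3 rad), for 0.2 s.
2. the key is down in the square socket, the screw not yet tight (horizontal distance between key_tip and socket below 0.004 m and z of key_tip in the frame of socket below -0.015 m and value of joint screw below 1 rad), for 0.1 s.
3. the key has turned the screw clockwise to its stop (value of joint screw above 1.08 rad and z of key_tip in the frame of socket below -0.013 m and horizontal distance between key_tip and socket below 0.004 m), for 0.1 s.
At the end, for the whole second after the job is handed in: The strap is closed (within 0.05 rad), the screw has been turned clockwise to its stop (at least 1.08 of 1.2 rad), and the key stands at rest in the socket, its foot at least 15 mm below the mouth, within 4 mm of the axis, tilted less than 0.2 rad, and released (value of joint strap below 0.05 rad and value of joint screw above 1.08 rad and horizontal distance between key_tip and socket below 0.004 m and z of key_tip in the frame of socket below -0.015 m and angle between key_tip's own z axis and vertical below 0.2 rad and linear speed of key below 0.02 m/s); the robot touches nothing.
It fails at once if the jar is moved by more than 30 mm (distance of jar from where it was at the start of the episode above 0.03 m).
It fails at once if the awl is taken from its hole or the brass weight is moved by more than 30 mm (distance of any of awl, weight from where it was at the start of the episode above 0.03 m).
It also fails if it takes over 72 s, if anything falls off the work surface, if the arm or the gripper's body presses on something with over 40 N, if the wrist force passes 120 N, or if a joint passes its speed limit or range.

## Working session

There is one attempt and no reset: what is moved stays moved. The work goes in short steps, Python scripts to look and compute and a shell command to move; the robot and the scene stay as the last step left them, time stands still between calls to the robot, and variables do not carry over. Pictures are saved under pics/ and viewed, at most 10 in all, crops included, and the job is handed in when it is done.

```bash
ls; mkdir -p pics
cat > h.py <<'E'
import numpy as np, cv2
from plant import robot
from scipy.spatial.transform import Rotation as R
def w(pic,p):
    V=np.array(pic["view"]); return (np.linalg.inv(V)@np.r_[p,1])[:3]
def px(pic,P):
    V=np.array(pic["view"]); c=(V@np.r_[P,1])[:3]; K=np.array(pic["intrinsics"]); u=K@np.array([c[0],-c[1],-c[2]]); return (u[:2]/u[2]).round(1)
def deproj(pic,u,v):
    K=np.array(pic["intrinsics"]);z=pic["z_map"][int(v),int(u)]
    x=np.linalg.inv(K)@np.array([u,v,1])*z; return w(pic,[x[0],-x[1],-x[2]])
def save(pic,n): cv2.imwrite("pics/"+n,cv2.cvtColor(pic["image"],cv2.COLOR_RGB2BGR))
def rot():
    q=robot.sense()["tcp_rot"]; return R.from_quat([q[1],q[2],q[3],q[0]])
E
cat > l.py <<'E'
from h import *
for c in ("scene","top"):
    p=robot.read_camera(c); save(p,c+"0.png")
    for n in ("press","pivot","slot","strap_post","socket","key_grip","key_tip","stand","awl","jar","weight"):
        for d in robot.place_of(p,n)[:3]:
            W=w(p,d["point"]); print(c,n,round(d["conf"],2),W.round(4),px(p,W))
print(robot.sense())
E
python3 l.py; python3 -c "
import cv2,numpy as np
cv2.imwrite('pics/a.png',cv2.resize(np.hstack([cv2.imread('pics/scene0.png'),cv2.imread('pics/top0.png')]),(800,300)))"
```

```text
pics
scene press 0.66 [ 0.5586 -0.0139  0.0015] [255.3 248.3]
scene pivot 0.92 [0.6178 0.0412 0.0695] [251.  255.6]
scene pivot 0.54 [ 0.5539 -0.0156 -0.0012] [256.4 247.6]
scene slot 0.72 [ 0.5019 -0.0212  0.0602] [270.5 212.2]
scene strap_post 0.94 [0.5448 0.0047 0.0811] [264.5 221.1]
scene socket 0.94 [ 0.5793 -0.0908  0.095 ] [218.1 203.4]
scene key_grip 0.78 [0.3113 0.2389 0.0667] [430.4 219.3]
scene key_grip 0.75 [0.5831 0.2263 0.0686] [346.  301.1]
scene key_grip 0.71 [0.5984 0.3168 0.0628] [390.  344.2]
scene key_tip 0.87 [0.411  0.2822 0.0073] [420.4 279.6]
scene key_tip 0.8 [0.5901 0.2248 0.0011] [339.5 326.6]
scene key_tip 0.69 [6.002e-01 3.225e-01 3.000e-04] [386.2 368. ]
scene stand 0.6 [ 0.4529  0.2846 -0.0007] [409.9 296.7]
scene awl 0.52 [0.4905 0.2863 0.0063] [401.2 308.1]
scene jar 0.61 [ 0.5118 -0.305  -0.0023] [188.5 183.4]
scene weight 0.81 [ 0.4445 -0.0841  0.0636] [267.9 185.9]
top press 0.77 [ 0.5586 -0.0144  0.0017] [281.2 188.7]
top pivot 0.58 [0.6155 0.0361 0.0716] [261.4 160.4]
top slot 0.93 [ 0.5035 -0.017   0.0658] [281.9 206.3]
top strap_post 0.96 [0.54
[... 820 characters left out ...]
ray([ 1.18738809,  0.43451409,  0.02499507,  1.57323253, -0.01159491,
        1.13400773, -0.07509719]), 'joint_velocities': array([-0.00060619,  0.00132659,  0.0007098 , -0.0005242 , -0.00096717,
       -0.00046374, -0.00062345]), 'tau': array([ 6.64086128e-04, -6.70300484e+01,  1.02372553e+00, -3.16562498e+01,
        1.54311099e-02,  2.00090893e-03,  2.99911562e-05]), 'ee_pos': array([ 0.1731795 , -0.60051982,  0.24830142]), 'tcp_rot': array([-6.48422557e-06,  9.90164826e-01,  1.39905747e-01, -9.13042123e-06]), 'force': array([ 1.41453085,  0.31133101, -0.17499581]), 'wrist_torque': array([-0.03241191,  0.03339125,  0.0171058 ]), 'gripper_force': 0.0, 'gripper_width': 0.08513335783658439}
```

View pics/top0.png

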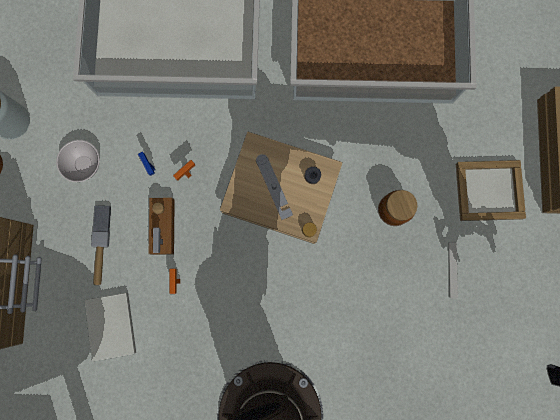

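View pics/scene0.png

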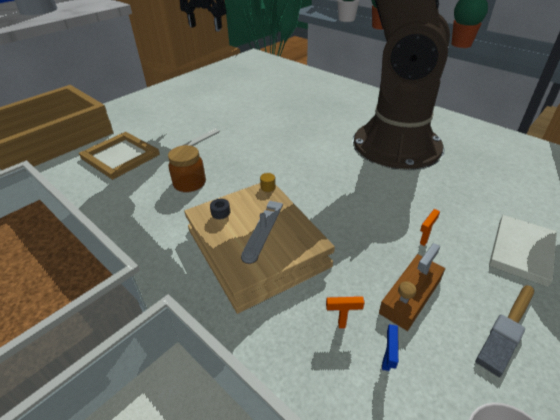

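The top view shows the press at (280,188), with the strap from (262,158) to (286,212) and the screw head at (313,175). The stand is at (161,226), with the steel key at (156,240) and the awl at (158,208). The orange and blue keys lie loose beside it. The scene view agrees. I'll push the strap first.

```bash
python3 -c "
from plant import robot; print(robot.nose_length)"
python3 -m crank '[1,0.5,-0.5,0,0,0,0, 1,0.95,-0.95,0,0,0,0, 1,0.95,-0.95,0,0,0,0, 1,0.95,-0.95,0,0,0,0, 1,0.95,-0.95,0,0,0,0, 1,0.95,-0.95,0,0,0,0, 1,0.95,-0.95,0,0,0,0, 1,0.95,-0.95,0,0,0,0]' 30
python3 -m crank '[1,0.95,-0.95,0,0,0,0, 1,0.95,-0.95,0,0,0,0, 1,0.95,-0.95,0,0,0,0, 1,0.95,-0.95,0,0,0,0, 1,0.95,-0.95,0,0,0,0, 1,0.95,-0.95,0,0,0,0, 1,0.95,-0.95,0,0,0,0, 1,0.95,-0.95,0,0,0,0]'
python3 -m crank '[1,0,0,0,0,0,0.11, 1,0,0,0,0,0,0.11, 1,0,0,0,0,0,0.11, 1,0,0,0,0,0,0.11, 1,0,0,0,0,0,0.11, 1,0,0,0,0,0,0.11, 1,0,0,0,0,0,0.11, 1,0,0,0,0,0,0.11]'
python3 -c "
from plant import robot; print(robot.sense()['q'])"
```

```text
0.017
t: 1.87
ee_pos: [0.3204, -0.3333, 0.2486]
tcp_rot: [0.0, 0.99, 0.14, 0.0]
force: [1.2, 0.1, -0.3]
gripper_width: -0.0004
gripper_force: 0.0
t: 2.53
ee_pos: [0.4764, -0.0509, 0.2487]
tcp_rot: [0.0, 0.99, 0.14, 0.0]
force: [1.1, -1.2, -0.6]
gripper_width: -0.0003
gripper_force: 0.0
t: 3.2
ee_pos: [0.4758, -0.0528, 0.2484]
tcp_rot: [0.0, 0.955, -0.298, 0.0]
force: [0.5, -0.0, -0.6]
gripper_width: -0.0002
gripper_force: 0.0
[ 0.18976373  0.21238625 -0.2265202   1.90232612  0.05533153  1.03259171
 -2.23576577]
```

```bash
python3 -m crank '[1,-0.1,-0.95,0.3,0,0,0, 1,-0.1,-0.95,0.3,0,0,0, 1,-0.07,-0.95,0.3,0,0,0, 1,0,0,0,0,0,0]'
python3 - <<'E'
from h import *
p=robot.read_camera("wrist"); save(p,"w1.png")
for n in ("pivot","slot","strap_post","socket","weight"):
    for d in robot.place_of(p,n)[:2]:
        W=w(p,d["point"]); print(n,round(d["conf"],2),W.round(4),px(p,W))
E
```

```text
t: 3.53
ee_pos: [0.5186, 0.028, 0.2201]
tcp_rot: [-0.001, 0.956, -0.292, -0.0]
force: [-0.1, 0.4, 0.6]
gripper_width: 0.0003
gripper_force: 0.0
pivot 0.64 [0.612  0.0333 0.0695] [223.4 118.8]
slot 0.58 [ 0.4976 -0.023   0.0611] [339.  184.4]
strap_post 0.83 [0.5484 0.0049 0.0868] [288.4 162.6]
weight 0.56 [ 0.4454 -0.0809  0.0589] [413.2 194.2]
```

View pics/w1.png

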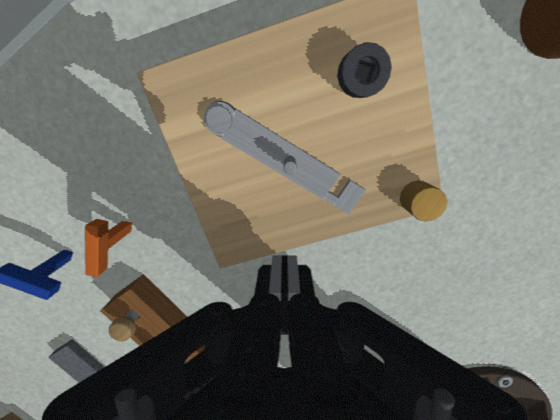

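The wrist view shows the post at (290,163), bolt at (220,116), slot at (347,188) and screw head at (365,69). The dark square in the screw head is visible. Image up is tool +x. Next I go down beside the post and push.

```bash
python3 -m crank '[1,0,0.1,0.9,0,0,0, 1,0,0.1,0.9,0,0,0, 1,0,0,0.9,0,0,0, 1,0,0,0.9,0,0,0, 1,0,0,0.5,0,0,0, 1,0,0,0.14,0,0,0, 1,0,0,0,0,0,0]'
python3 -m crank '[1,0.3,0,0,0,0,0, 1,0.3,0,0,0,0,0, 1,0.3,0,0,0,0,0, 1,0.3,0,0,0,0,0, 1,0.3,0,0,0,0,0, 1,0.3,0,0,0,0,0, 1,0,0,0,0,0,0]'
python3 -c "
from h import *
p=robot.read_camera('wrist')
for n in ('slot','strap_post'):
    for d in robot.place_of(p,n)[:2]:
        W=w(p,d['point']); print(n,round(d['conf'],2),W.round(4))"
```

```text
t: 4.42
ee_pos: [0.5132, 0.0166, 0.0935]
tcp_rot: [0.0, 0.955, -0.296, -0.001]
force: [-0.4, -0.3, 0.1]
gripper_width: 0.0005
gripper_force: 0.0
t: 5.0
ee_pos: [0.5609, -0.0146, 0.0944]
tcp_rot: [-0.0, 0.955, -0.296, 0.001]
force: [-0.2, -0.9, 0.4]
gripper_width: 0.0001
gripper_force: 0.0
slot 0.87 [ 0.5394 -0.0753  0.0608]
strap_post 0.93 [ 0.5701 -0.0281  0.0874]
```

```bash
python3 -m crank '[1,0.25,0,0,0,0,0, 1,0.25,0,0,0,0,0, 1,0.2,0,0,0,0,0, 1,0,0,0,0,0,0]'
python3 -m crank '[1,0.1,0,0,0,0,0, 1,0,0,0,0,0,0]'
python3 -m crank '[1,0.1,0,0,0,0,0, 1,0,0,0,0,0,0]'
```

```text
t: 5.48
ee_pos: [0.5773, -0.0257, 0.0942]
tcp_rot: [-0.0, 0.955, -0.296, 0.001]
force: [0.9, -0.9, 0.5]
gripper_width: -0.0001
gripper_force: 0.0
t: 5.65
ee_pos: [0.5787, -0.0268, 0.0941]
tcp_rot: [0.0, 0.955, -0.295, 0.0]
force: [0.7, 0.1, 0.2]
gripper_width: -0.0003
gripper_force: 0.0
t: 5.82
ee_pos: [0.5798, -0.0276, 0.0939]
tcp_rot: [0.0, 0.956, -0.295, -0.001]
force: [-3.5, 3.1, 3.2]
gripper_width: 0.0004
gripper_force: 2.8
```

```bash
python3 -m crank '[1,0.1,0,0,0,0,0, 1,0,0,0,0,0,0]'
python3 -m crank '[1,0.1,0,0,0,0,0, 1,0,0,0,0,0,0]'
python3 -c "
from h import *
p=robot.read_camera('wrist')
for n in ('slot','strap_post','socket','pivot'):
    for d in robot.place_of(p,n)[:2]:
        W=w(p,d['point']); print(n,round(d['conf'],2),W.round(4))"
```

```text
t: 5.98
ee_pos: [0.58, -0.0277, 0.0937]
tcp_rot: [0.0, 0.956, -0.294, -0.003]
force: [-12.3, 7.6, 8.6]
gripper_width: 0.0002
gripper_force: 7.4
t: 6.15
ee_pos: [0.5802, -0.0278, 0.0934]
tcp_rot: [0.0, 0.956, -0.294, -0.006]
force: [-20.1, 12.2, 15.1]
gripper_width: -0.0
gripper_force: 12.1
strap_post 0.65 [ 0.5905 -0.0359  0.082 ]
pivot 0.85 [0.6102 0.0326 0.0668]
```

```bash
python3 -m crank '[1,-0.5,0,0,0,0,0, 1,-0.9,0,-0.3,0,0,0, 1,-0.9,0.3,-0.8,0,0,0, 1,-0.6,0.6,-1,0,0,0, 1,0,0.7,-1,0,0,0, 0,0,0.7,-1,0,0,0, 0,0,0,0,0,0,0, 0,0,0,0,0,0,0]'
python3 - <<'E'
from h import *
p=robot.read_camera('wrist'); save(p,"w2.png")
for n in ('slot','strap_post','socket','pivot','weight'):
    for d in robot.place_of(p,n)[:2]:
        W=w(p,d['point']); print(n,round(d['conf'],2),W.round(4),px(p,W))
    if n=='socket': s=px(p,W)
u,v=s.astype(int); u=min(max(u,60),500); v=max(v,60)
c=cv2.resize(p["image"][v-60:v+60,u-60:u+60],(600,600),interpolation=cv2.INTER_CUBIC)
cv2.imwrite("pics/c2.png",cv2.convertScaleAbs(cv2.cvtColor(c,cv2.COLOR_RGB2BGR),alpha=1.8)); print(u,v)
E
```

```text
t: 7.07
ee_pos: [0.4758, -0.0408, 0.219]
tcp_rot: [-0.0, 0.955, -0.296, 0.002]
force: [-0.7, 1.0, -0.7]
gripper_width: 0.0355
gripper_force: 0.0
strap_post 0.68 [ 0.594  -0.0348  0.0851] [199.5  95.9]
pivot 0.84 [0.6095 0.0341 0.0638] [138.5 127.1]
weight 0.93 [ 0.4472 -0.083   0.0636] [335.7 196.5]
199 95
```

View pics/c2.png

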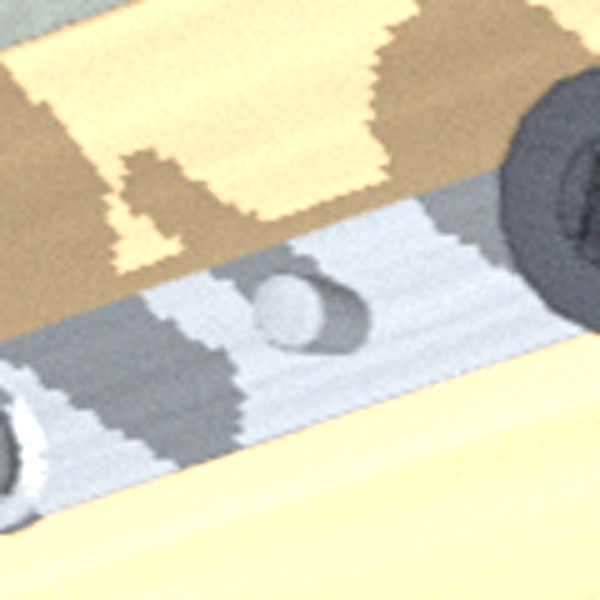

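View pics/w2.png

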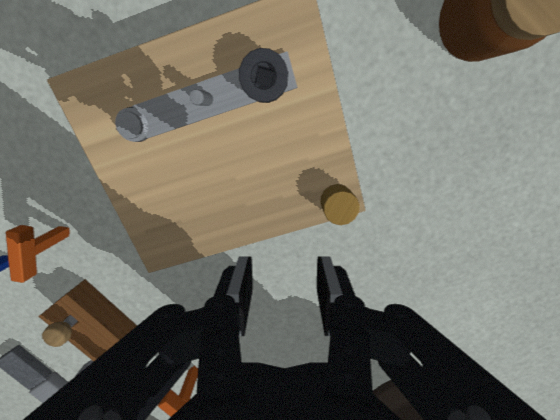

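The view shows the strap closed under the screw head at (263,75). I'll rectify the head to read the socket position and the square's angle.

```bash
cat > rect.py <<'E'
from h import *
import sys
def rect(p,c,z,half=25,s=12):
    # top-down warp of plane z: image right = world -y, up = world +x
    P=[(c[0]+half*1e-3,c[1]+half*1e-3),(c[0]+half*1e-3,c[1]-half*1e-3),(c[0]-half*1e-3,c[1]-half*1e-3),(c[0]-half*1e-3,c[1]+half*1e-3)]
    src=np.float32([px(p,[x,y,z]) for x,y in P]); n=2*half*s
    H=cv2.getPerspectiveTransform(src,np.float32([[0,0],[n,0],[n,n],[0,n]]))
    im=cv2.warpPerspective(cv2.cvtColor(p["image"],cv2.COLOR_RGB2BGR),H,(n,n),flags=cv2.INTER_CUBIC)
    g=cv2.cvtColor(im,cv2.COLOR_BGR2GRAY); g=cv2.normalize(g,None,0,255,cv2.NORM_MINMAX)
    return np.clip((g/255.)**0.5*255,0,255).astype(np.uint8)
if __name__=="__main__":
    p=robot.read_camera("wrist")
    W=deproj(p,263,62); print("rim",W, deproj(p,243,75))
    c=[.582,-.090]
    for d in robot.place_of(p,'socket')[:2]: print(d['conf'],w(p,d['point']))
    a=rect(p,c,.093); b=rect(p,c,.085)
    cv2.imwrite("pics/r1.png",cv2.resize(np.hstack([a,b]),(800,400)))
E
python3 rect.py
```

```text
rim [ 0.58251433 -0.09100711  0.08357904] [ 0.58257649 -0.07251411  0.09238892]
```

View pics/r1.png

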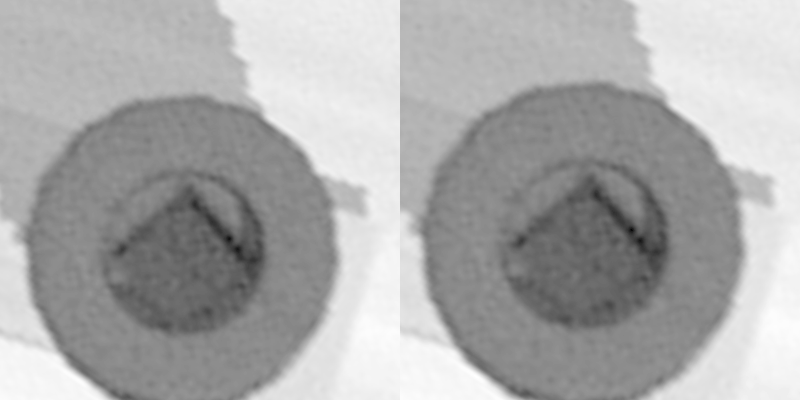

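The rectified head shows the recess centre at about (184,253) in the left panel, which puts the socket near world (0.575, -0.088). The square's corner is at (190,185), and its edges lie at about 41° (mod 90°). Now I move to the key.

```bash
python3 -m crank '[0,0,0,0,0,0,-0.11, 0,0,0,0,0,0,-0.11, 0,0,0,0,0,0,-0.11, 0,0,0,0,0,0,-0.11, 0,0,0,0,0,0,-0.11, 0,0,0,0,0,0,-0.11, 0,0,0,0,0,0,0]'
python3 -m crank '[0,-0.34,-0.6,0,0,0,0, 0,-0.34,-1,0,0,0,0, 0,-0.34,-1,0,0,0,0, 0,-0.34,-1,0,0,0,0, 0,-0.34,-1,0,0,0,0, 0,-0.34,-1,0,0,0,0, 0,-0.34,-1,0,0,0,0, 0,-0.34,-1,0,0,0,0]'
python3 -m crank '[0,-0.34,-1,0,0,0,0, 0,-0.34,-1,0,0,0,0, 0,-0.34,-1,0,0,0,0, 0,-0.34,-0.4,0,0,0,0, 0,0,0,0,0,0,0, 0,0,0,0,0,0,0]'
python3 - <<'E'
from h import *
from rect import rect
print(robot.sense()["q"].round(2))
p=robot.read_camera('wrist'); save(p,"w3.png")
for n in ('key_grip','key_tip','stand','awl'):
    for d in robot.place_of(p,n)[:3]:
        W=w(p,d['point']); print(n,round(d['conf'],2),W.round(4),px(p,W))
E
```

```text
t: 8.05
ee_pos: [0.475, -0.0394, 0.2167]
tcp_rot: [-0.0, 0.999, 0.033, -0.0]
force: [0.2, -0.7, -0.1]
gripper_width: 0.0856
gripper_force: 0.0
t: 8.72
ee_pos: [0.3789, 0.1845, 0.217]
tcp_rot: [-0.0, 1.0, 0.028, -0.0]
force: [-0.1, 0.2, -1.3]
gripper_width: 0.0854
gripper_force: 0.0
t: 9.22
ee_pos: [0.3322, 0.2829, 0.2169]
tcp_rot: [0.0, 1.0, 0.03, -0.0]
force: [1.0, 0.5, -0.7]
gripper_width: 0.0852
gripper_force: 0.0
[-0.3   0.22 -0.61  2.01  0.16  0.95 -2.5 ]
key_grip 0.8 [0.313  0.2426 0.065 ] [324.4 218.4]
key_grip 0.61 [0.4107 0.29   0.0724] [283.9 115.4]
key_tip 0.95 [0.3144 0.2372 0.0025] [322.3 199.6]
key_tip 0.54 [0.4856 0.2886 0.0045] [289.8  37.5]
stand 0.96 [0.448  0.2888 0.0007] [287.3  78. ]
awl 0.83 [0.4866 0.2879 0.0077] [290.6  35.6]
```

View pics/w3.png

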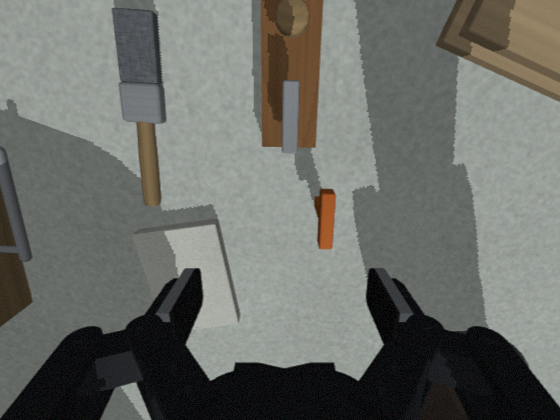

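The wrist view shows the steel key bar at (290,117) in the stand and the awl knob at (290,15). The upright orange look-alike is at (326,219), which is not to be touched. I'll measure the bar from the depth map.

```bash
cat > bar.py <<'E'
from h import *
def bar(p,c,r=.045,zlo=.06,zhi=.1):
    K=np.array(p["intrinsics"]);z=p["z_map"];v,u=np.mgrid[:420,:560]
    x=np.einsum('ij,jhw->hwi',np.linalg.inv(K),np.stack([u,v,np.ones_like(u)]))*z[...,None]
    C=np.stack([x[...,0],-x[...,1],-x[...,2],np.ones_like(z)],-1)
    W=(C@np.linalg.inv(np.array(p["view"])).T)[...,:3]
    m=(z>0)&(np.hypot(W[...,0]-c[0],W[...,1]-c[1])<r)&(W[...,2]>zlo)&(W[...,2]<zhi)
    P=W[m]; top=np.median(np.sort(P[:,2])[-len(P)//2:]); P=P[P[:,2]>top-.004]
    (cx,cy),(a,b),t=cv2.minAreaRect((P[:,:2]*1e3).astype(np.float32))
    d=np.linalg.svd(P[:,:2]-P[:,:2].mean(0))[2][0]
    return len(P),top,P.mean(0),(cx,cy,a,b,t),np.arctan2(d[1],d[0])
if __name__=="__main__":
    print(bar(robot.read_camera("wrist"),(.411,.287)))
    print(bar(robot.read_camera("top"),(.411,.287)))
    print(robot.sense()["ee_pos"], rot().as_matrix()[:,0])
E
python3 bar.py
```

```text
(1164, np.float64(0.08243785867355516), array([0.41009241, 0.28453578, 0.08189825]), (409.0592956542969, 284.50482177734375, 59.60033416748047, 13.970393180847168, 2.3596296310424805), np.float64(-3.1055041667520578))
(127, np.float64(0.08419172456865642), array([0.41342776, 0.28283902, 0.08329308]), (412.70526123046875, 282.37921142578125, 57.4936408996582, 14.437675476074219, 3.3048040866851807), np.float64(-3.1038428051809284))
[0.33331266 0.28171195 0.21703899] [9.98284139e-01 5.85557721e-02 3.49116308e-06]
```

```bash
python3 -m crank '[0.4,0.8,0.02,0,0,0,0.02, 0.4,0.9,0.05,0,0,0,0, 0.4,0.85,0,0.3,0,0,0, 0.4,0,0,1,0,0,0, 0.4,0,0,1,0,0,0, 0.4,0,0,1,0,0,0, 0.4,0,0,0.8,0,0,0, 0.4,0,0,0.4,0,0,0]'
python3 -m crank '[0.4,0,0,0.4,0,0,0, 0.4,0,0,0,0,0,0]'
python3 -c "
from bar import *
print(robot.sense()['q'].round(2)); print(bar(robot.read_camera('wrist'),(.411,.287)))"
```

```text
t: 10.23
ee_pos: [0.4085, 0.2823, 0.0792]
tcp_rot: [0.001, 1.0, 0.02, -0.002]
force: [0.6, -0.2, -0.2]
gripper_width: 0.0513
gripper_force: 0.0
t: 10.4
ee_pos: [0.4086, 0.2826, 0.0679]
tcp_rot: [0.001, 1.0, 0.02, -0.002]
force: [0.3, 0.3, 0.0]
gripper_width: 0.051
gripper_force: 0.0
[-0.36  0.52 -0.47  2.04  0.37  0.67 -2.6 ]
(5688, np.float64(0.08365585125767037), array([0.41309578, 0.28499561, 0.08532088]), (414.8544921875, 286.3525085449219, 69.19894409179688, 60.00822067260742, 52.299739837646484), np.float64(1.6049825798091466))
```

```bash
python3 -m crank '[1,0,0,0,0,0,0, 1,0,0,0,0,0,0, 1,0,0,0,0,0,0, 1,0,0,0,0,0,0, 1,0,0,0,0,0,0]' 60
python3 -m crank '[1,0,0,-0.2,0,0,0, 1,0,0,-0.4,0,0,0, 1,0,0,-0.6,0,0,0, 1,0,0,-0.8,0,0,0, 1,0,0,-1,0,0,0, 1,0,0,-1,0,0,0, 1,0,0,-1,0,0,0, 1,0,0,0,0,0,0]'
python3 - <<'E'
from bar import *
p=robot.read_camera('scene'); save(p,"s4.png")
for n in ('key_grip','key_tip'):
    for d in robot.place_of(p,n)[:4]:
        W=w(p,d['point']); print(n,round(d['conf'],2),W.round(4),px(p,W))
print(robot.sense()["q"].round(2))
E
```

```text
t: 10.87
ee_pos: [0.41, 0.2838, 0.0711]
tcp_rot: [-0.0, 1.0, 0.02, 0.001]
force: [-0.3, -1.8, 6.6]
gripper_width: 0.0129
gripper_force: 58.7
t: 11.53
ee_pos: [0.411, 0.2862, 0.2261]
tcp_rot: [-0.003, 1.0, 0.021, 0.004]
force: [1.1, 1.2, -1.2]
gripper_width: 0.0128
gripper_force: 58.8
key_grip 0.93 [0.5819 0.2268 0.0665] [346.7 301.6]
key_grip 0.89 [0.3112 0.2368 0.0687] [429.7 218.1]
key_grip 0.75 [0.4125 0.2871 0.2226] [453.  192.7]
key_grip 0.58 [0.5988 0.3192 0.0618] [391.2 345.8]
key_tip 0.9 [ 0.5955  0.3212 -0.0029] [386.7 366.3]
key_tip 0.88 [0.4154 0.282  0.1626] [439.3 220.8]
key_tip 0.68 [ 0.5882  0.2279 -0.0029] [341.4 328.1]
key_tip 0.63 [0.315  0.2407 0.0018] [423.3 243.3]
[-0.26  0.32 -0.57  1.88  0.2   1.   -2.44]
```

View pics/s4.png

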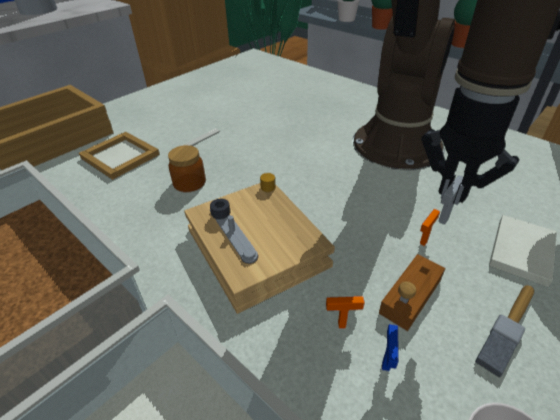

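The key is in the hand at (453,190), the awl is still in the stand, and the strap lies closed. Next I rotate and go to a viewing pose behind the socket.

```bash
python3 -m crank '[1,0,0,0,0,0,-0.06, 1,0,0,0,0,0,-0.11, 1,0,0,0,0,0,-0.11, 1,0,0,0,0,0,-0.11, 1,0,0,0,0,0,-0.11, 1,0,0,0,0,0,-0.11, 1,0,0,0,0,0,-0.06, 1,0,0,0,0,0,0]'
python3 -m crank '[1,-0.2,0.4,0,0,0,0, 1,-0.4,0.9,0,0,0,0, 1,-0.43,0.94,0,0,0,0, 1,-0.43,0.94,0,0,0,0, 1,-0.43,0.94,0,0,0,0, 1,-0.43,0.94,0,0,0,0, 1,-0.43,0.94,0,0,0,0, 1,-0.43,0.94,0,0,0,0]'
python3 -m crank '[1,-0.43,0.94,0,0,0,0, 1,-0.43,0.94,0,0,0,0, 1,-0.43,0.94,0,0,0,0, 1,-0.43,0.94,0,0,0,0, 1,-0.43,0.94,0,0,0,0, 1,-0.43,0.94,0,0,0,0, 1,-0.2,0.5,0,0,0,0, 1,0,0,0,0,0,0]'
python3 - <<'E'
from rect import *
print(robot.sense()["q"].round(2))
p=robot.read_camera("wrist"); save(p,"w5.png")
for n in ('socket','key_tip','key_grip'):
    for d in robot.place_of(p,n)[:2]: print(n,d['conf'],w(p,d['point']),px(p,w(p,d['point'])))
V=np.linalg.inv(np.array(p["view"])); print("cam",V[:3,3],px(p,[.577,-.089,.093]))
a=rect(p,[.577,-.089],.093); b=rect(p,[.577,-.089],.087)
im=np.hstack([cv2.resize(a,(400,400)),cv2.resize(b,(400,400))])
cv2.imwrite("pics/r5.png",im)
E
```

```text
t: 12.35
ee_pos: [0.4086, 0.2832, 0.2186]
tcp_rot: [0.0, 0.937, 0.349, -0.001]
force: [0.3, 0.3, -1.0]
gripper_width: 0.013
gripper_force: 58.7
t: 13.02
ee_pos: [0.4723, 0.0622, 0.2193]
tcp_rot: [-0.0, 0.938, 0.347, -0.001]
force: [1.4, 0.3, -2.0]
gripper_width: 0.013
gripper_force: 58.8
t: 13.68
ee_pos: [0.5297, -0.1351, 0.2185]
tcp_rot: [0.0, 0.939, 0.344, -0.001]
force: [0.7, 0.2, -2.2]
gripper_width: 0.013
gripper_force: 58.8
[ 0.55  0.39 -0.54  1.77  0.23  1.04 -0.94]
key_grip 0.76 [ 0.53032974 -0.12920413  0.21983921] [280.5 281.2]
key_grip 0.53 [ 0.58912193 -0.03618004  0.08445439] [241.9  78.1]
cam [ 0.59302764 -0.07894527  0.34404855] [281.6 133.5]
```

View pics/r5.png

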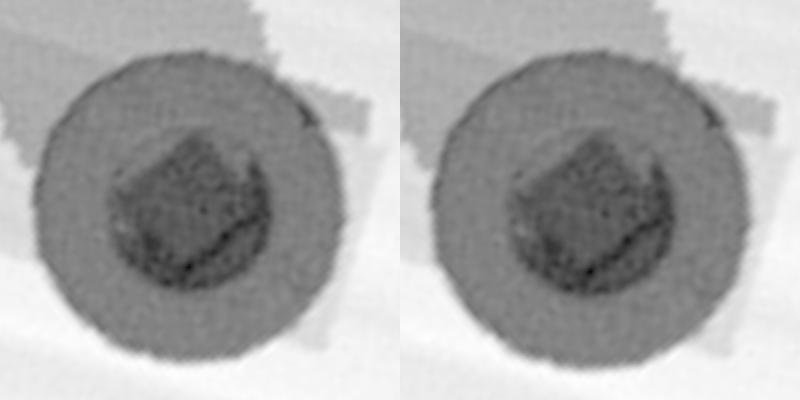

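Run:
```python
from h import *
p=robot.read_camera("wrist"); s=robot.sense(); t=s["ee_pos"]; M=rot().as_matrix()
K=np.array(p["intrinsics"]);z=p["z_map"];v,u=np.mgrid[:420,:560]
x=np.einsum('ij,jhw->hwi',np.linalg.inv(K),np.stack([u,v,np.ones_like(u)]))*z[...,None]
C=np.stack([x[...,0],-x[...,1],-x[...,2],np.ones_like(z)],-1)
W=(C@np.linalg.inv(np.array(p["view"])).T)[...,:3]
T=(W-t)@M  # tool coords
m=(z>0)&(abs(T[...,1])<.012)&(abs(T[...,0])<.045)&(abs(T[...,2])<.08)
P=T[m]
for a in np.arange(-.036,.04,.004):
    q=P[(P[:,0]>=a)&(P[:,0]<a+.004)]
    if len(q): print(round(a,3),len(q),"y",q[:,1].min().round(4),q[:,1].max().round(4),"z",q[:,2].min().round(4),q[:,2].max().round(4))
q=P[(P[:,2]<-.004)&(P[:,2]>-.016)]; print("x ext",q[:,0].min(),q[:,0].max())
q=P[(P[:,2]>.02)]; print("shank",len(q), q.mean(0) if len(q) else 0, q.min(0),q.max(0))
print(t,M[:,0],M[:,2])
```

```text
-0.032 18 y -0.0079 0.0033 z -0.0104 -0.009
-0.028 156 y -0.0089 0.0048 z -0.0119 -0.008
-0.024 182 y -0.0088 0.0047 z -0.0119 -0.0079
-0.02 181 y -0.0088 0.0047 z -0.0118 -0.0083
-0.016 188 y -0.0087 0.0046 z -0.0118 -0.0088
-0.012 271 y -0.0112 0.0072 z -0.0381 -0.0091
-0.008 405 y -0.0113 0.0073 z -0.039 -0.0094
-0.004 330 y -0.0112 0.0072 z -0.0452 -0.009
-0.0 349 y -0.0107 0.0068 z -0.0497 -0.0091
0.004 415 y -0.0113 0.012 z -0.0676 0.0092
0.008 4461 y -0.012 0.012 z -0.0744 0.0144
0.012 883 y -0.012 0.012 z -0.0767 -0.0081
0.016 3149 y -0.012 0.012 z -0.08 -0.0081
0.02 341 y -0.0119 0.0118 z -0.08 -0.0078
0.024 259 y -0.009 0.005 z -0.0123 -0.0076
0.028 632 y -0.009 0.005 z -0.012 0.0079
x ext -0.02899490197141597 0.03162824054374138Traceback (most recent call last):
  File "<stdin>", line 14, in <module>
    return umr_minimum(a, axis, None, out, keepdims, initial, where)
ValueError: zero-size array to reduction operation minimum which has no identity
```

```bash
python3 -m crank '[1,0.3,-0.03,0,0,0,0, 1,0.6,-0.05,0.3,0,0,0, 1,0.7,-0.06,0.5,0,0,0, 1,0.4,0,0.5,0,0,0, 1,0.14,0,0.4,0,0,0, 1,0,0,0.08,0,0,0, 1,0,0,0,0,0,0, 1,0,0,0,0,0,0]'
python3 -c "
from h import *
s=robot.sense(); d=np.array([.576,-.0905,0])-s['ee_pos']; print((rot().as_matrix().T@d/.03).round(3), rot().as_matrix()[:,2].round(4), s['ee_pos'].round(4))"
```

```text
t: 14.6
ee_pos: [0.5754, -0.0856, 0.167]
tcp_rot: [0.0, 0.938, 0.348, -0.0]
force: [0.7, 0.3, -2.0]
gripper_width: 0.0131
gripper_force: 58.8
[-0.086  0.135  5.567] [-3.e-04 -6.e-04 -1.e+00] [ 0.5754 -0.0856  0.167 ]
```

```bash
python3 -m crank '[1,-0.09,0.13,0,0,0,0, 1,0,0,0,0,0,0, 1,0,0,0.2,0,0,0, 1,0,0,0.2,0,0,0, 1,0,0,0,0,0,0]'
python3 -m crank '[1,0,0,0.1,0,0,0, 1,0,0,0.1,0,0,0, 1,0,0,0,0,0,0]'
python3 -m crank '[1,0,0,0.1,0,0,0, 1,0,0,0,0,0,0]'
```

```text
t: 15.02
ee_pos: [0.5753, -0.0901, 0.1534]
tcp_rot: [-0.0, 0.938, 0.348, -0.001]
force: [-0.6, -0.7, -3.0]
gripper_width: 0.013
gripper_force: 58.8
t: 15.27
ee_pos: [0.5758, -0.0897, 0.148]
tcp_rot: [-0.0, 0.937, 0.348, -0.0]
force: [-0.1, -0.1, -1.7]
gripper_width: 0.0127
gripper_force: 58.8
t: 15.43
ee_pos: [0.576, -0.0897, 0.1452]
tcp_rot: [-0.0, 0.937, 0.348, -0.0]
force: [-0.3, -0.1, -2.5]
gripper_width: 0.013
gripper_force: 58.8
```

```bash
python3 -m crank '[1,0,0,0.1,0,0,0, 1,0,0,0,0,0,0]'
python3 -m crank '[1,0,0,0.1,0,0,0, 1,0,0,0,0,0,0]'
python3 -m crank '[1,0,0,0.1,0,0,0, 1,0,0,0,0,0,0]'
```

```text
t: 15.6
ee_pos: [0.576, -0.0898, 0.1422]
tcp_rot: [-0.0, 0.938, 0.348, -0.0]
force: [-0.0, 0.2, -1.8]
gripper_width: 0.0132
gripper_force: 58.8
t: 15.77
ee_pos: [0.576, -0.0898, 0.1392]
tcp_rot: [-0.0, 0.938, 0.348, -0.0]
force: [0.4, 0.4, -1.8]
gripper_width: 0.013
gripper_force: 58.8
t: 15.93
ee_pos: [0.5766, -0.0898, 0.1371]
tcp_rot: [0.0, 0.938, 0.348, 0.0]
force: [-1.2, -0.9, 2.2]
gripper_width: 0.0132
gripper_force: 59.4
```

```bash
python3 -m crank '[1,0,0,0.05,0,0,0, 1,0,0,0,0,0,0]'
python3 -m crank '[1,0,0,0,0,0,0.06, 1,0,0,0,0,0,0.06, 1,0,0,0,0,0,0.06, 1,0,0,0,0,0,0.06, 1,0,0,0,0,0,0.06]'
python3 -c "
from plant import robot; print(robot.sense()['wrist_torque'],robot.sense()['q'].round(2))"
```

```text
t: 16.1
ee_pos: [0.5769, -0.0897, 0.1369]
tcp_rot: [0.001, 0.938, 0.348, 0.001]
force: [-5.2, 0.0, 15.4]
gripper_width: 0.0132
gripper_force: 61.3
t: 16.52
ee_pos: [0.5767, -0.0895, 0.1369]
tcp_rot: [0.0, 0.979, 0.203, 0.001]
force: [-4.5, 0.8, 14.8]
gripper_width: 0.0131
gripper_force: 61.3
[0.11072479 1.22921566 0.1030097 ] [ 0.37  0.52 -0.43  1.78  0.27  0.9  -1.35]
```

```bash
python3 -m crank '[1,0,0,-0.03,0,0,0.08, 1,0,0,0,0,0,0.08, 1,0,0,0,0,0,0.08, 1,0,0,0,0,0,0.08, 1,0,0,0,0,0,0.08, 1,0,0,0,0,0,0.08]'
python3 -m crank '[1,0,0,0,0,0,0.08, 1,0,0,0,0,0,0.08, 1,0,0,0,0,0,0.08, 1,0,0,0,0,0,0.08, 1,0,0,0,0,0,0.04, 1,0,0,0,0,0,0]'
python3 -c "
from plant import robot; print(robot.sense()['wrist_torque'],robot.sense()['q'].round(2))"
```

```text
t: 17.02
ee_pos: [0.5767, -0.0893, 0.137]
tcp_rot: [-0.0, 0.999, -0.036, 0.001]
force: [-1.7, 1.7, 7.3]
gripper_width: 0.0126
gripper_force: 60.1
t: 17.52
ee_pos: [0.5769, -0.089, 0.1371]
tcp_rot: [-0.0, 0.977, -0.214, 0.001]
force: [-1.8, 2.5, 6.1]
gripper_width: 0.013
gripper_force: 60.0
[0.38357338 0.36849007 0.05886975] [ 0.22  0.49 -0.22  1.79  0.14  0.87 -2.07]
```

```bash
for i in 1; do python3 -m crank '[1,0,0,0,0,0,0.06, 1,0,0,0,0,0,0.04, 1,0,0,0,0,0,0]'; done
python3 -c "
from plant import robot; print(robot.sense()['wrist_torque'])"
python3 -m crank '[1,0,0,0,0,0,0.05, 1,0,0,0,0,0,0.05, 1,0,0,0,0,0,0]'
python3 -c "
from plant import robot; print(robot.sense()['wrist_torque'],robot.sense()['q'].round(2))"
```

```text
t: 17.77
ee_pos: [0.577, -0.089, 0.1371]
tcp_rot: [-0.0, 0.965, -0.262, 0.001]
force: [-1.2, 1.7, 7.1]
gripper_width: 0.0129
gripper_force: 60.0
[0.43914654 0.31688607 0.13887016]
t: 18.02
ee_pos: [0.577, -0.089, 0.137]
tcp_rot: [-0.001, 0.951, -0.311, 0.001]
force: [-1.3, 2.2, 6.6]
gripper_width: 0.0132
gripper_force: 59.9
[0.49115293 0.27144694 0.0153806 ] [ 0.18  0.49 -0.17  1.79  0.1   0.86 -2.24]
```

```bash
python3 -m crank '[1,0,0,0,0,0,0.04, 1,0,0,0,0,0,0]'
python3 -c "
from plant import robot; print(robot.sense()['wrist_torque'])"
python3 -m crank '[1,0,0,0,0,0,0.04, 1,0,0,0,0,0,0]'
python3 -c "
from plant import robot; print(robot.sense()['wrist_torque'],robot.sense()['q'].round(2))"
```

```text
t: 18.18
ee_pos: [0.5771, -0.089, 0.1371]
tcp_rot: [-0.001, 0.944, -0.329, 0.001]
force: [-1.2, 2.2, 5.6]
gripper_width: 0.0131
gripper_force: 59.9
[0.45981711 0.27391423 0.14987967]
t: 18.35
ee_pos: [0.5771, -0.089, 0.137]
tcp_rot: [-0.001, 0.938, -0.348, 0.001]
force: [-0.5, 1.6, 6.1]
gripper_width: 0.0134
gripper_force: 60.0
[0.39414286 0.24209295 0.19515387] [ 0.17  0.49 -0.15  1.8   0.09  0.86 -2.3 ]
```

```bash
python3 -m crank '[1,0,0,0,0,0,0.04, 1,0,0,0,0,0,0]'
python3 -c "
from plant import robot; print(robot.sense()['wrist_torque'])"
python3 -m crank '[1,0,0,0,0,0,0.04, 1,0,0,0,0,0,0]'
python3 -c "
from plant import robot; print(robot.sense()['wrist_torque'],robot.sense()['q'].round(2))"
```

```text
t: 18.52
ee_pos: [0.5771, -0.089, 0.1371]
tcp_rot: [-0.001, 0.93, -0.366, 0.001]
force: [-0.7, 2.6, 6.0]
gripper_width: 0.0134
gripper_force: 60.0
[0.42973622 0.19672341 0.26934233]
t: 18.68
ee_pos: [0.5772, -0.089, 0.1371]
tcp_rot: [-0.001, 0.923, -0.385, 0.001]
force: [-0.6, 1.0, 6.6]
gripper_width: 0.0131
gripper_force: 60.0
[0.4415214  0.15093587 0.36048175] [ 0.15  0.49 -0.13  1.8   0.08  0.86 -2.37]
```

```bash
python3 -m crank '[1,0,0,0,0,0,0.05, 1,0,0,0,0,0,0, 1,0,0,0,0,0,0]'
python3 -c "
from plant import robot; print(robot.sense()['wrist_torque'])"
python3 -m crank '[1,0,0,0,0,0,-0.06, 1,0,0,0,0,0,-0.06, 1,0,0,-0.05,0,0,0, 0.4,0,0,0,0,0,0, 0.4,0,0,0,0,0,0, 0.4,0,0,0,0,0,0, 0.4,0,0,0,0,0,0]' 20
python3 -m crank '[0.4,0,0,-0.3,0,0,0, 0.4,0,0,-0.6,0,0,0, 0.4,0,0,-0.9,0,0,0, 0.4,-0.3,0,-0.9,0,0,0, 0.4,-0.8,0,-0.4,0,0,0, 0.4,-0.8,0,0,0,0,0, 0.4,-0.5,0,0,0,0,0, 0.4,0,0,0,0,0,0]'
python3 - <<'E'
from bar import *
p=robot.read_camera("wrist"); save(p,"w9.png")
print(bar(p,(.577,-.09),r=.04,zlo=.13,zhi=.17))
for n in ('key_grip','key_tip','slot','strap_post','weight'):
    for d in robot.place_of(p,n)[:2]: print(n,d['conf'],w(p,d['point']).round(4),px(p,w(p,d['point'])))
E
```

```text
t: 18.93
ee_pos: [0.5772, -0.0889, 0.1371]
tcp_rot: [-0.001, 0.913, -0.407, 0.001]
force: [-0.4, 1.6, 5.9]
gripper_width: 0.0131
gripper_force: 60.0
[0.34436689 0.08995292 0.38700727]
t: 19.52
ee_pos: [0.5762, -0.09, 0.1377]
tcp_rot: [0.0, 0.936, -0.352, 0.0]
force: [-0.3, 0.4, -0.3]
gripper_width: 0.0512
gripper_force: 0.0
t: 20.18
ee_pos: [0.5202, -0.0398, 0.2319]
tcp_rot: [-0.0, 0.936, -0.351, -0.0]
force: [0.1, 1.2, -0.1]
gripper_width: 0.0514
gripper_force: 0.0
(1774, np.float64(0.14841371924112706), array([ 0.57700283, -0.08878465,  0.14789897]), (575.761962890625, -87.86127471923828, 13.961859703063965, 60.173828125, 53.175235748291016), np.float64(2.500055457887431))
key_grip 0.91 [ 0.5736 -0.0844  0.1382] [282.9 128.3]
key_grip 0.6 [0.5966 0.3224 0.0726] [ 21.9 335.9]
key_tip 0.97 [0.5807 0.2234 0.0028] [114.2 268.7]
key_tip 0.89 [0.6043 0.3261 0.0043] [ 56.2 299.3]
strap_post 0.75 [ 0.4437 -0.0816  0.0602] [359.3 218.3]
strap_post 0.72 [ 0.5908 -0.0348  0.0851] [230.8 146.9]
weight 0.88 [ 0.4466 -0.08    0.059 ] [356.3 217. ]
```

View pics/w9.png

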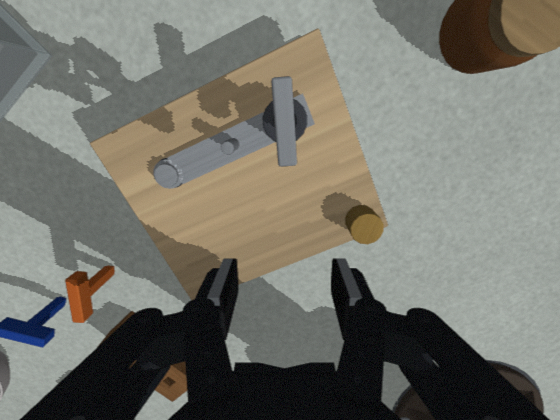

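The view shows the key upright in the screw head at (284,120), with its top at 148 mm, so it is fully down. The strap is closed, the weight is at (365,226) and the jar is in place. The turning torque climbed to about 0.39 N m against 0.12 N m running, so the screw is at its stop, and the gripper is clear. I'm handing in.

```bash
python3 -c "
from plant import robot; print(robot.finish_job())"
```

```text
the job is handed in; nothing more can be done
None
```

I closed the strap, turned the screw clockwise to its stop, left the key released and fully down in the socket, and handed the job in at about 20 s; no verdict came back.

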